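# Sort the stripped-down still fittings into the wash tubs

### The job

The still has been stripped down for washing: sort its fittings from the mat into the wash tubs, the copper elbow and copper tee into the green tub, the stainless ferrule and stainless hose tail into the blue one, the white bung into the yellow one. Set each one down without dropping it, the right way up on the floor of its tub just as it lies now (elbow and tee flat, the others standing on their wide ends), with the two in a tub not touching each other. Leave the beaker and the grease tin where they stand.

Things in the scene. Friction and masses are not known exactly. Their poses are not given: they have to be found in the camera images.
- elbow: Copper pipe elbow lying flat, 25 mm high, 70 g; tube 22 mm, end sockets (last 18 mm of each leg) 25 mm across. Origin at underside level, z up. The legs' centre lines, 12.5 mm up, meet at x=-20, y=-20 mm; one leg runs along x to x=+25 mm, the other along y to y=+25 mm. It lies on a dark mat 3 mm thick, like the other fittings, the beaker and the tin.
- tee: Copper pipe tee lying flat, 25 mm high, 90 g; tube 22 mm, end sockets (last 16 mm of each arm) 25 mm across. Origin at underside level, below the point where the centre lines (12.5 mm up) meet; the straight run lies along its x from -40 to +40 mm, the branch along +y to +40 mm. z up.
- ferrule: Stainless steel clamp ferrule standing on its flange: flange 50.5 mm across (3 mm thick, tapering in to the tube by 7.5 mm up), plain tube 38 mm across above it, 50 mm high in all, dark bore on top, 130 g. Origin at the centre of its underside, z up along its axis.
- hose_tail: Stainless steel hose tail standing on its flange: flange 50.5 mm across (3 mm thick, then a cone up to 9.5 mm), plain stem 20 mm across from 9.5 to 36 mm up, then three hose barbs (at most 21 mm) to 63 mm, 150 g. Origin at the centre of its underside, z up along its axis.
- bung: White silicone bung, a plain cone standing on its wide end: 44 mm across at the bottom, 37 mm at the top, 36 mm high, small dark bore on top, 45 g. Origin at the centre of its underside, z up along its axis.
- tub_green: Green plastic wash tub, open-topped, fixed; outside 120 (its x) x 170 (its y) x 40 mm high, walls and floor 3 mm, so inside 114 x 164 mm, 37 deep; a carrying lip juts 9 mm from each short end. Origin: centre of its underside, at bench level; x, y along its sides, z up. Stands left or right of the mat, turned at most 0.15 rad; the three tubs and a grey bench scale of that size change places.
- tub_blue: Blue plastic wash tub, open-topped, fixed; outside 120 (its x) x 170 (its y) x 40 mm high, walls and floor 3 mm, so inside 114 x 164 mm, 37 deep; a carrying lip juts 9 mm from each short end. Origin: centre of its underside, at bench level; x, y along its sides, z up. Stands left or right of the mat, turned at most 0.15 rad; changes places with the others.
- tub_yellow: Yellow plastic wash tub, open-topped, fixed; outside 120 (its x) x 170 (its y) x 40 mm high, walls and floor 3 mm, so inside 114 x 164 mm, 37 deep; a carrying lip juts 9 mm from each short end. Origin: centre of its underside, at bench level; x, y along its sides, z up. Stands left or right of the mat, turned at most 0.15 rad; changes places with the others.
- beaker: Small empty glass beaker standing among the fittings, 48 mm across (rim 52 mm), 64 mm high; not part of the job. Origin at the centre of its underside, z up.
- grease_tin: Low round tin with a red lid among the fittings, 58 mm across, 26 mm high; not part of the job. Origin at the centre of its underside, z up. All other clutter stands well clear, beyond the far edge of the mat or farther out to the sides than the tubs.
There are look-alikes about, which are no part of the job. Of the things like the tub_yellow, leave any that is red; of the rest the larger one is meant.

How it is judged:
By the outcome, as a careful person would: the job done as asked, in the order asked, and still so for the second after the job is handed in, with the robot touching nothing.
It also fails if it takes over 144 s, if anything falls off the work surface, if the arm or the gripper's body presses on something with over 40 N, if the wrist force passes 120 N, or if a joint passes its speed limit or range.

### The arm

A 6-joint arm with a two-finger parallel gripper is mounted at the origin on the work surface. World frame = base frame: x ahead of the robot, y to its left, z up, the work surface at z = 0. Lengths are in mm, angles in rad, forces in N, time in s.
With the tool pointing down it reaches from about 425 to 1125 mm from the base axis. Payload 14.9 kg.
Tool frame: the origin (TCP) lies at the very end of the fingers, on their centre line; the grasp point (between the pads) lies 19 mm behind it (bot.tcp_to_grasp is the distance from the TCP to the grasp point, in mm); y points along the fingers, x is the direction in which the jaws open and shut, and the axes are right-handed (so a half turn about y gives the same grasp; the last joint's range is limited). The gripper opens to 91 mm and grips with 3 to 60 N. Pads are 32 mm wide; open, the fingers measure 118 mm over their backs; the gripper's body (76 mm by 178 mm) begins 60 mm behind the grasp point.
Start: joints at [1.216, 0.379, 1.734, -0, 1.028, -0.033], TCP at [221.4, 664.078, 213.932] pointing down, gripper open.
Joint ranges: [-2.77, 2.77], [-0.74, 2.19], [0, 2.66], [-1.06, 4.2], [0.31, 2.87], [-3.08, 3.08]. Speed limits (rad/s): [1.89, 1.89, 2.39, 3.14, 3.14, 3.14].

### API

Orientations are given as a unit quaternion [x, y, z, w].
In Python, from rig import bot gives the robot as it stands.
- The arm moves only by the tool apply_moves, never from a script. Its argument "steps" is a list of rows, each a list of 3 entries, a list of its own where there are three numbers: the gripper's target within -1 to 1 (fully open at 1, half-way at 0, shut at -1), then the shift along the tool's x, y, z normalised to -1 to 1, where 1 is 500 mm, then the turn, a rotation vector about the tool's x, y, z normalised to -1 to 1, where 1 is 90 degrees. A call has 1 to 5 rows; each row is the pose to reach, as a shift and turn from the pose commanded when the call began, along the tool's axes at that moment; what a row does not reach only later rows make up. A row lasts 1/12 s, in which the tool goes at most 41.7 mm and 7.16 degrees, less where a joint would pass 70% of its speed; a pose out of reach is approached as far as the arm can. A call with a number of a shift or a turn outside -1 to 1 is refused whole. A call with a gripper value outside its range is refused whole. The fingers move at their own pace and stop on an object; "force" is the grip in N (left out, the last holds). Time passes only in rows, so rows that repeat a pose let the fingers close. It gives the time, the measured TCP pose, the force and the opening at its end, in the units of the state.
- bot.sense(): the state, without advancing time (a new reading comes with each control period).
- bot.snapshot(name): name is "scene" or "top" or "wrist"; returns (picture, depth): 400x640x3 uint8, red, green, blue; 400x640 float32, mm along the optical axis (not along the pixel's ray), 0 where there is no reading.
- bot.camera_model(name): a dict with "camera_matrix" (3x3 intrinsics, pixels), "D" ([k1, k2, p1, p2, k3] as OpenCV has them; the pictures are not rectified), "pose" (4x4, takes a point from camera to world coordinates); the wrist camera has in their place "mount" (4x4, takes a point from camera to tool coordinates, whose origin is the TCP and whose axes are the tool frame's). Camera axes: x right, y up, looking along -z (the intrinsics and any distortion apply to the point x, -y, -z); pixel columns grow to the right and rows downward; lengths in mm; the calibration is good to about 2 mm. A picture is of the moment at which its call begins: read the wrist's pose just before it. camera_model takes no time and is no camera call.
- bot.hand_in(): hands the job in, once; it reports no verdict.
The state is a dict: "t": time; "q": joint angles; "dq": joint speeds; "effort": joint torques, N m; "tool_pos": TCP position; "tool_rot": TCP orientation; "contact_force": force on the tool from outside, world axes, zero at the start; "wrist_torque": the same for the moment, N m; "grip_width": finger opening in mm.
Only numpy, scipy, OpenCV 4.12 (cv2) and the standard library are available. Lean on these libraries where they do the work, as an engineer would, in place of code of your own. Each camera call takes 0.05 s, during which the arm holds its last target. There are 200 camera calls.

## Working session

There is one attempt and no reset: what is moved stays moved. The work goes in short steps, Python scripts to look and compute and a tool call to move; the robot and the scene stay as the last step left them, time stands still between calls to the robot, and variables do not carry over. Pictures are saved under pics/ and viewed, about 12 in all and at most 16, crops included, and the job is handed in when it is done.

Besides the shell and the picture viewer there is one more tool, called after "Emit:" as name(argument=value, ...) on one line, values as JSON. apply_moves: Moves the arm, as the interface text tells. Its arguments: {"type":"object","properties":{"steps":{"type":"array","items":{"type":"array"}},"force":{"type":"number"}},"required":["steps"]}

```bash
ls; mkdir -p pics; python3 - <<'E'
from rig import bot
import cv2,numpy as np
print(bot.sense())
for n in("scene","top"):
    p,d=bot.snapshot(n); np.savez(f"{n}.npz",p=p,d=d); cv2.imwrite(f"pics/{n}.png",p[:,:,::-1])
    m=bot.camera_model(n); print(n,{k:np.round(v,3).tolist() for k,v in m.items()})
m=bot.camera_model("wrist"); print({k:np.round(v,3).tolist() for k,v in m.items()})
E
```

```text
pics
{'t': 0.0, 'q': array([ 1.21572023e+00,  3.79400957e-01,  1.73476791e+00, -3.93519869e-05,
        1.02849531e+00, -3.33073969e-02]), 'dq': array([-1.29564119e-03,  2.21179838e-03, -1.58211958e-03, -7.74095663e-06,
       -2.11426715e-03, -2.08476382e-04]), 'effort': array([-1.54001144e-03, -7.63726115e+01, -4.34386325e+01,  6.49795728e-02,
        4.23414947e-02, -4.74577928e-05]), 'tool_pos': array([221.25532605, 663.7036989 , 213.29994527]), 'tool_rot': array([ 0.57385536,  0.41314527, -0.41376107, -0.57341327]), 'contact_force': array([ 0.47125499,  0.56527028, -0.15239442]), 'wrist_torque': array([ 0.02713747, -0.00286123, -0.01000927]), 'grip_width': 91.31916028232783}
scene {'camera_matrix': [[431.073, 0.0, 321.134], [0.0, 431.073, 201.544], [0.0, 0.0, 1.0]], 'D': [-0.035, 0.0, 0.0, 0.0, 0.0], 'pose': [[0.728, -0.522, 0.444, 924.07], [0.685, 0.537, -0.492, -402.066], [0.018, 0.663, 0.749, 863.031], [0.0, 0.0, 0.0, 1.0]]}
top {'camera_matrix': [[493.764, 0.0, 319.422], [0.0, 493.764, 201.25], [0.0, 0.0, 1.0]], 'D': [-0.077, 0.0, 0.0, 0.0, 0.0], 'pose': [[0.02, 0.993, -0.114, 270.508], [-1.0, 0.021, 0.002, 117.239], [0.004, 0.114, 0.994, 1501.383], [0.0, 0.0, 0.0, 1.0]]}
{'camera_matrix': [[303.089, 0.0, 319.745], [0.0, 303.089, 196.01], [0.0, 0.0, 1.0]], 'D': [-0.019, 0.0, 0.0, 0.0, 0.0], 'mount': [[1.0, 0.001, 0.001, -0.117], [0.001, 0.236, -0.972, -170.859], [-0.001, 0.972, 0.236, 66.741], [0.0, 0.0, 0.0, 1.0]]}
```

View pics/top.png

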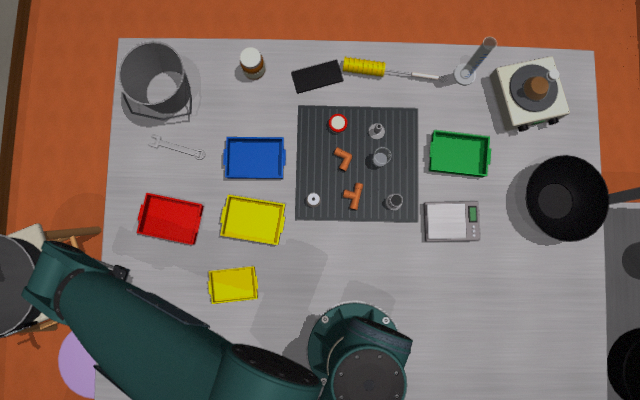

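View pics/scene.png

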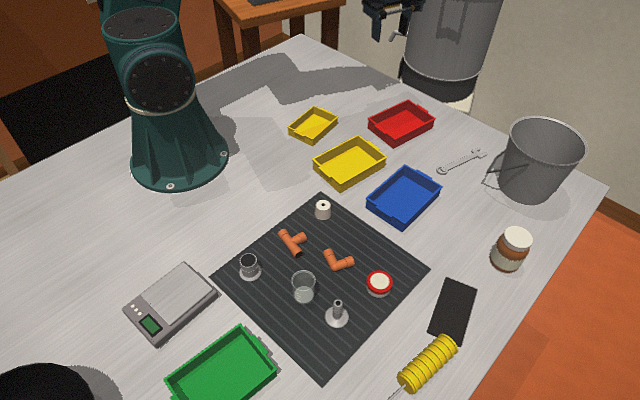

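```bash
cat > h.py <<'E'
import numpy as np, cv2
from rig import bot
from scipy.spatial.transform import Rotation as Ro
def campose(n,s=None):
    m=bot.camera_model(n)
    if n!="wrist": return m,np.array(m["pose"])
    s=s or bot.sense()
    T=np.eye(4);T[:3,:3]=Ro.from_quat(s["tool_rot"]).as_matrix();T[:3,3]=s["tool_pos"]
    return m,T@np.array(m["mount"])
def rays(m,T,uv):
    p=cv2.undistortPoints(np.float64(uv).reshape(-1,1,2),np.array(m["camera_matrix"]),np.array(m["D"])).reshape(-1,2)
    d=np.c_[p[:,0],-p[:,1],-np.ones(len(p))]@T[:3,:3].T
    return T[:3,3],d
def onplane(m,T,uv,z):
    o,d=rays(m,T,uv); return o+d*((z-o[2])/d[:,2])[:,None]
def project(m,T,P):
    c=(np.float64(P).reshape(-1,3)-T[:3,3])@T[:3,:3]; c=c*[1,-1,-1]
    return cv2.projectPoints(c,np.zeros(3),np.zeros(3),np.array(m["camera_matrix"]),np.array(m["D"]))[0].reshape(-1,2)
def cloud(m,T,d):   # world xyz per pixel
    h,w=d.shape; uv=np.stack(np.meshgrid(np.arange(w),np.arange(h)),-1)
    o,r=rays(m,T,uv.reshape(-1,2)); return (o+r*d.reshape(-1,1)).reshape(h,w,3)
E
python3 - <<'E'
from h import *
z=np.load("top.npz");m,T=campose("top")
for n,u,v,h in [("elbow",343,158,28),("tee",355,195,28),("ferrule",394,201,40),("tail",377,130,40),("bung",313,199,39),("tin",338,123,29),("beaker",381,157,50),
  ("green",460,154,20),("blue",254,158,20),("yellow",252,219,20),("mat1",298,106,3),("mat2",417,221,3)]:
    print(n,onplane(m,T,[(u,v)],h).round(0)[0])
print(Ro.from_quat(bot.sense()["tool_rot"]).as_matrix().round(3))
c=cloud(m,T,z["d"]); print(c[130,480],c[153,460],c[60,450])
E
```

```text
elbow [573.  46.  28.]
tee [460.   8.  28.]
ferrule [ 443. -108.   40.]
tail [659. -56.  40.]
bung [444. 134.  39.]
tin [682.  63.  29.]
beaker [574. -67.  50.]
green [ 596. -315.   20.]
blue [569. 317.  20.]
yellow [382. 317.  20.]
mat1 [741. 188.   3.]
mat2 [ 388. -184.    3.]
[[ 0.316 -0.    -0.949]
 [ 0.949 -0.001  0.316]
 [-0.001 -1.     0.   ]]
[ 678.32986201 -385.51012589    1.2656924 ] [ 602.33377972 -319.70928659    3.51440952] [ 9.07090842e+02 -2.94578943e+02 -8.93485798e-02]
```

Emit:
apply_moves(steps=[[1,[-0.29,-0.048,-0.274],[0,-0.2046,0]],[1,[-0.29,-0.048,-0.274],[0,-0.2046,0]],[1,[-0.29,-0.048,-0.274],[0,-0.2046,0]],[1,[-0.29,-0.048,-0.274],[0,-0.2046,0]],[1,[-0.29,-0.048,-0.274],[0,-0.2046,0]]])

```text
t: 0.52
tool_pos: [305.9, 480.7, 237.8]
tool_rot: [-0.5, -0.5, 0.5, 0.5]
contact_force: [0.8, 0.5, -0.6]
grip_width: 91.1
```

Emit:
apply_moves(steps=[[1,[-0.322,-0.042,-0.15],[0,0,0]],[1,[-0.322,-0.042,-0.15],[0,0,0]],[1,[-0.322,-0.042,-0.15],[0,0,0]],[1,[-0.322,-0.042,-0.15],[0,0,0]],[1,[-0.322,-0.042,-0.15],[0,0,0]]])

```text
t: 0.93
tool_pos: [381.6, 318.5, 259.4]
tool_rot: [0.501, 0.499, -0.499, -0.5]
contact_force: [0.3, 0.9, 0.4]
grip_width: 91.2
```

Emit:
apply_moves(steps=[[1,[-0.322,-0.042,-0.15],[0,0,0]],[1,[-0.322,-0.042,-0.15],[0,0,0]],[1,[-0.322,-0.042,-0.15],[0,0,0]],[1,[-0.322,-0.042,-0.15],[0,0,0]],[1,[-0.322,-0.042,-0.15],[0,0,0]]])

```text
t: 1.35
tool_pos: [456.9, 157.7, 280.6]
tool_rot: [0.501, 0.5, -0.499, -0.5]
contact_force: [1.0, 0.1, 0.1]
grip_width: 91.0
```

Emit:
apply_moves(steps=[[1,[-0.322,-0.042,-0.15],[0,0,0]],[1,[-0.322,-0.042,-0.15],[0,0,0]],[1,[-0.322,-0.042,-0.15],[0,0,0]],[1,[-0.322,-0.042,-0.15],[0,0,0]],[1,[-0.322,-0.042,-0.15],[0,0,0]]])

```text
t: 1.77
tool_pos: [532.1, -3.5, 301.6]
tool_rot: [0.501, 0.5, -0.499, -0.5]
contact_force: [-0.1, 1.3, -0.3]
grip_width: 90.8
```

```bash
cat > snap.py <<'E'
from h import *; import sys
for _ in range(3): bot.snapshot("wrist")
s=bot.sense(); p,d=bot.snapshot("wrist")
np.savez(sys.argv[1]+".npz",p=p,d=d,pos=s["tool_pos"],rot=s["tool_rot"]); cv2.imwrite(f"pics/{sys.argv[1]}.png",p[:,:,::-1])
R=Ro.from_quat(s["tool_rot"]).as_matrix(); print(s["t"],s["tool_pos"].round(1),R.round(3).tolist(),s["q"].round(2),s["grip_width"],s["dq"].round(3))
E
python3 snap.py w1
```

```text
1.9167 [ 5.303e+02 -2.000e-01  3.005e+02] [[0.002, -0.001, -1.0], [1.0, 0.0, 0.002], [0.0, -1.0, 0.001]] [-0.04  0.01  2.01  0.    1.12 -1.61] 91.21369919284872 [ 0.037 -0.012  0.021  0.003  0.001  0.008]
```

View pics/w1.png

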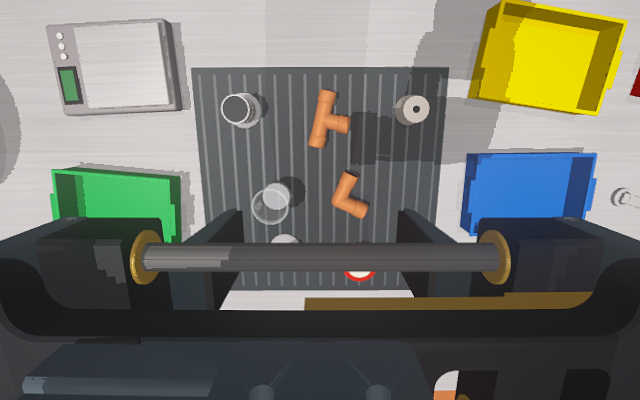

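```bash
cat > meas.py <<'E'
from h import *; import sys
def load(n,cam="wrist"):
    z=np.load(n+".npz"); s=None
    if cam=="wrist": s=dict(tool_pos=z["pos"],tool_rot=z["rot"])
    m,T=campose(cam,s); return z["p"],z["d"],cloud(m,T,z["d"]),m,T
def hsv(p): return cv2.cvtColor(p,cv2.COLOR_RGB2HSV)
def comps(mask,minpx=60):
    n,l,st,c=cv2.connectedComponentsWithStats(mask.astype(np.uint8)); return [(l==i) for i in range(1,n) if st[i,4]>=minpx]
def rect(P): 
    (c,sz,a)=cv2.minAreaRect(np.float32(P[:,:2])); return np.round(c,1),np.round(sz,1),round(a,1),P[:,:2].mean(0).round(1)
if __name__=="__main__":
    cam=sys.argv[2] if len(sys.argv)>2 else "wrist"
    p,d,c,m,T=load(sys.argv[1],cam); H=hsv(p); h,s,v=H[...,0],H[...,1],H[...,2]; z=c[...,2]; ok=d>0
    mat=(abs(c[...,0]-565)<175)&(abs(c[...,1])<180)
    print("mat z",np.median(z[ok&mat]))
    zc=ok&mat&(z>8)&(z<80)
    for k in comps(zc,40):
        P=c[k]; top=P[:,2]>np.percentile(P[:,2],98)-4
        print("obj med hsv",np.median(H[k],0),"ztop",np.percentile(P[:,2],98).round(1),"rect",rect(P[P[:,2]>10]),"topcircle",[np.round(q,1) for q in cv2.minEnclosingCircle(np.float32(P[top,:2]))],top.sum())
    for n,a,b in (("green",45,85),("blue",100,125),("yellow",22,35)):
        for k in comps(ok&(h>=a)&(h<=b)&(s>120)&(z>30)&(z<50),60): print(n,rect(c[k]),np.median(c[k][:,2]))
E
python3 meas.py w1; python3 meas.py top top
```

```text
mat z 400.81387390997656
obj med hsv [ 12. 151. 213.] ztop 28.7 rect (array([462.1,  15.3]), array([52.7, 80.7]), 77.1, array([460.1,   8.6])) topcircle [array([459.2,   2.5]), np.float64(40.6)] 801
obj med hsv [  8.   7. 100.] ztop 55.0 rect (array([ 445.1, -112.3]), array([38.6, 37.7]), 49.1, array([ 445.7, -110. ])) topcircle [array([ 445.3, -113. ]), np.float64(19.0)] 640
obj med hsv [ 13.  25. 202.] ztop 40.5 rect (array([446.3, 130.2]), array([39.9, 39.1]), 64.9, array([445.9, 127.9])) topcircle [array([445.1, 131.9]), np.float64(19.2)] 588
obj med hsv [ 13. 153. 214.] ztop 28.5 rect (array([572.4,  49. ]), array([56.8, 57.5]), 65.9, array([573.1,  41.8])) topcircle [array([570.9,  50.6]), np.float64(37.0)] 537
obj med hsv [ 80.   3. 137.] ztop 68.2 rect (array([575.9, -70.9]), array([50.1, 49.1]), 87.5, array([578.5, -72. ])) topcircle [array([576.7, -70.5]), np.float64(25.6)] 248
obj med hsv [  6.   6. 197.] ztop 12.1 rect (array([647.8, -61.6]), array([ 5. , 21.2]), 0.8, array([648.7, -59.6])) topcircle [array([648.6, -57.6]), np.float64(14.7)] 71
obj med hsv [  4. 111. 226.
[... 1399 characters left out ...]
3.6, 132.9]), array([38. , 39.5]), 1.3, array([442.4, 133.6])) topcircle [array([444.7, 134.1]), np.float64(18.1)] 46
obj med hsv [128.   6.  75.] ztop 60.7 rect (array([ 442.4, -109.8]), array([46. , 44.4]), 53.7, array([ 442.6, -109.2])) topcircle [array([ 442.3, -110.6]), np.float64(17.9)] 21
green (array([ 595.7, -309.7]), array([189.7, 125.6]), 84.8, array([ 594.3, -313.9])) 39.25657028194769
blue (array([568.3, 315.2]), array([125.2, 188.8]), 0.9, array([572. , 315.9])) 40.75262390981948
yellow (array([864.6, -13.8]), array([127.9,  44.7]), 83.5, array([861.9, -12.7])) 41.9466087642561
yellow (array([379.8, 313.3]), array([188.9, 125.3]), 81.9, array([382. , 317.3])) 40.307899042181816
```

Emit:
apply_moves(steps=[[1,[0.083,0.381,-0.04],[0,0.268,0]],[1,[0.083,0.381,-0.04],[0,0.268,0]],[1,[0.083,0.381,-0.04],[0,0.268,0]],[1,[0.083,0.381,-0.04],[0,0.268,0]],[1,[0.083,0.381,-0.04],[0,0.268,0]]])

```text
t: 2.38
tool_pos: [548.3, 43.8, 107.1]
tool_rot: [-0.593, -0.383, 0.385, 0.594]
contact_force: [-0.2, 0.0, -0.5]
grip_width: 91.1
```

```bash
python3 snap.py w2; python3 meas.py w2
```

```text
2.5333 [548.6  43.  109.1] [[0.407, -0.004, -0.914], [0.914, -0.0, 0.407], [-0.002, -1.0, 0.004]] [ 0.04  0.3   2.08  0.    0.77 -1.12] 91.28523946892246 [-0.02  -0.064 -0.033 -0.004  0.025 -0.011]
mat z 190.66153291460637
obj med hsv [ 13.  24. 209.] ztop 40.4 rect (array([446. , 130.2]), array([39. , 39.2]), 67.0, array([447.1, 129.4])) topcircle [array([445.2, 132.2]), np.float64(18.9)] 2161
obj med hsv [ 13. 152. 219.] ztop 28.5 rect (array([461.9,  16. ]), array([52.1, 80.9]), 76.8, array([459.8,  11.3])) topcircle [array([458.9,   3.1]), np.float64(40.7)] 2538
obj med hsv [10.  8. 98.] ztop 54.8 rect (array([ 446.3, -112.4]), array([41. , 40.6]), 4.3, array([ 446.6, -106.4])) topcircle [array([ 445., -113.]), np.float64(20.0)] 1962
obj med hsv [ 13. 153. 216.] ztop 28.5 rect (array([567.2,  51.9]), array([56.2, 48.6]), 68.1, array([567.8,  44. ])) topcircle [array([567.6,  53.6]), np.float64(34.9)] 1294
obj med hsv [ 70.   5. 117.] ztop 67.6 rect (array([589.9, -57.1]), array([12.4, 39.7]), 38.0, array([587.4, -54.8])) topcircle [array([583.1, -49.2]), np.float64(10.3)] 73
obj med hsv [  2. 136. 126.] ztop 29.7 rect (array([659.3,  67.2]), array([39.3, 10.4]), 78.2, array([658. ,  69.2])) topcircle [array([660. ,  71.4]), np.float64(14.9)] 121
blue (array([568.6, 267.9]), array([124.9,  99.1]), 0.4, array([565.5, 245.9])) 39.513005395303736
```

View pics/w2.png

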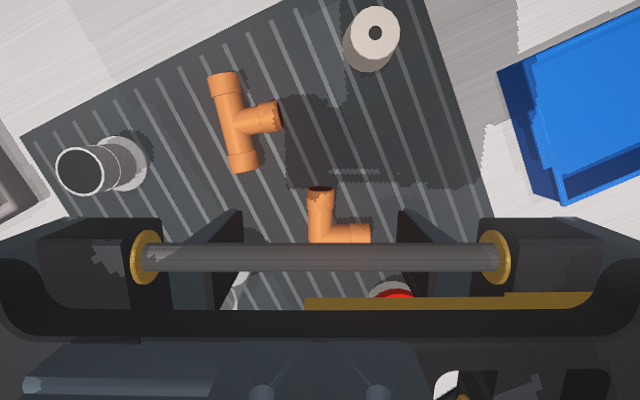

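Emit:
apply_moves(steps=[[1,[0,0.1,0],[0,0,0]],[1,[0,0.15,0],[0,0,0]],[1,[0,0.19,0],[0,0,0]],[1,[0,0.208,0],[0,0,0]],[1,[0,0.208,0],[0,0,0]]])

```text
t: 3.0
tool_pos: [550.5, 41.6, 6.9]
tool_rot: [-0.593, -0.384, 0.384, 0.593]
contact_force: [-0.2, 0.3, 0.7]
grip_width: 91.3
```

Emit:
apply_moves(steps=[[-1,[0,0,0],[0,0,0]],[-1,[0,0,0],[0,0,0]],[-1,[0,0,0],[0,0,0]],[-1,[0,0,0],[0,0,0]],[-1,[0,0,0],[0,0,0]]], force=35)

```text
t: 3.42
tool_pos: [550.8, 41.6, 7.3]
tool_rot: [0.594, 0.385, -0.384, -0.593]
contact_force: [0.2, -0.1, -0.0]
grip_width: 60.9
```

Emit:
apply_moves(steps=[[-1,[0,0,0],[0,0,0]],[-1,[0,0,0],[0,0,0]],[-1,[0,0,0],[0,0,0]],[-1,[0,0,0],[0,0,0]],[-1,[0,0,0],[0,0,0]]])

```text
t: 3.83
tool_pos: [550.3, 41.6, 6.4]
tool_rot: [-0.593, -0.384, 0.384, 0.594]
contact_force: [0.4, -0.9, -0.1]
grip_width: 27.5
```

Emit:
apply_moves(steps=[[-1,[0,0,0],[0,0,0]],[-1,[0,0,0],[0,0,0]],[-1,[0,0,0],[0,0,0]],[-1,[0,0,0],[0,0,0]]])

```text
t: 4.17
tool_pos: [550.3, 41.6, 6.4]
tool_rot: [-0.594, -0.384, 0.384, 0.594]
contact_force: [0.2, 0.7, 0.2]
grip_width: 24.2
```

Emit:
apply_moves(steps=[[-1,[0,-0.02,0],[0,0,0]],[-1,[0,-0.08,0],[0,0,0]],[-1,[0,-0.15,0],[0,0,0]],[-1,[0,-0.2,0],[0,0,0]],[-1,[0,-0.2,0],[0,0,0]]])

```text
t: 4.58
tool_pos: [553.1, 41.7, 111.9]
tool_rot: [0.595, 0.386, -0.382, -0.592]
contact_force: [1.1, -0.0, 0.5]
grip_width: 24.2
```

```bash
python3 snap.py w3; python3 meas.py w3; python3 -c "
import cv2; p=cv2.imread('pics/w3.png'); cv2.imwrite('pics/w3c.png',cv2.resize(p[120:320,180:460],None,fx=2,fy=2))"
```

```text
4.7333 [550.1  41.6 106.6] [[0.409, 0.0, -0.913], [0.913, -0.0, 0.409], [0.0, -1.0, -0.0]] [ 0.03  0.31  2.08 -0.    0.76 -1.12] 24.019092427470188 [ 0.002  0.028  0.01   0.001 -0.005  0.   ]
mat z 191.63634314965378
obj med hsv [ 13.  24. 208.] ztop 40.4 rect (array([446.4, 131. ]), array([39.4, 38.8]), 86.4, array([446.9, 129.4])) topcircle [array([445. , 132.2]), np.float64(18.9)] 2255
obj med hsv [ 13. 152. 219.] ztop 28.6 rect (array([461.8,  16.1]), array([52.2, 81. ]), 76.4, array([459.6,  11.3])) topcircle [array([458.5,   2.5]), np.float64(40.8)] 2586
obj med hsv [10.  8. 98.] ztop 54.8 rect (array([ 445.9, -111.7]), array([40.7, 40.1]), 48.6, array([ 446.5, -106.3])) topcircle [array([ 445.4, -113.1]), np.float64(20.1)] 2026
blue (array([568.5, 265.8]), array([124.9,  94.6]), 0.3, array([565.6, 244.5])) 39.4718564792997
```

View pics/w3c.png

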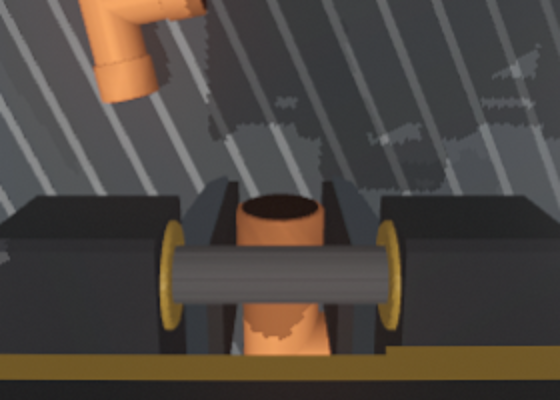

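Emit:
apply_moves(steps=[[-1,[-0.282,0,-0.16],[0,0,0]],[-1,[-0.282,0,-0.16],[0,0,0]],[-1,[-0.282,0,-0.16],[0,0,0]],[-1,[-0.282,0,-0.16],[0,0,0]],[-1,[-0.282,0,-0.16],[0,0,0]]])

```text
t: 5.2
tool_pos: [565.6, -124.7, 105.4]
tool_rot: [-0.594, -0.383, 0.384, 0.594]
contact_force: [0.5, 1.1, -1.3]
grip_width: 23.9
```

Emit:
apply_moves(steps=[[-1,[-0.281,0,-0.161],[0,-0.207,0]],[-1,[-0.281,0,-0.161],[0,-0.207,0]],[-1,[-0.281,0,-0.161],[0,-0.207,0]],[-1,[-0.281,0,-0.161],[0,-0.207,0]],[-1,[-0.281,0,-0.161],[0,-0.207,0]]])

```text
t: 5.62
tool_pos: [581.8, -286.2, 105.4]
tool_rot: [0.524, 0.475, -0.475, -0.524]
contact_force: [-0.6, -0.1, -0.1]
grip_width: 23.9
```

```bash
python3 snap.py w4; python3 meas.py w4 | tail -2
```

```text
5.7667 [ 580.7 -280.5  105. ] [[0.097, -0.002, -0.995], [0.995, 0.001, 0.097], [0.001, -1.0, 0.002]] [-0.49  0.44  1.89  0.    0.82 -1.96] 24.180749010278102 [ 0.023 -0.015  0.012 -0.     0.001  0.002]
green (array([ 561.2, -310.7]), array([188.8,  67.2]), 89.4, array([ 551.9, -308.1])) 40.04870035572793
green (array([ 655.2, -306.8]), array([5.3, 5.4]), 76.1, array([ 654.7, -306.8])) 39.13183117749561
```

View pics/w4.png

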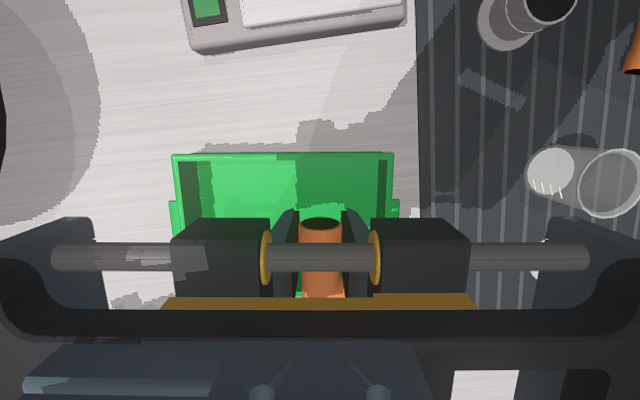

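```bash
python3 - <<'E'
from meas import *
p,d,c,m,T=load("w4"); H=hsv(p); k=(d>0)&(H[...,0]>45)&(H[...,0]<85)&(H[...,1]>120)&(c[...,2]>35)&(c[...,2]<45)
P=c[k][:,:2]; print(P.min(0),P.max(0))
b=[]
for y in range(-385,-235,5):
    q=P[(P[:,1]>=y)&(P[:,1]<y+5)]
    if len(q): b.append((q[:,0].min(),y+2.5))
b=np.array(b); f=np.polyfit(b[:,1],b[:,0],1); print(f, np.degrees(np.arctan(f[0])), np.polyval(f,-310))
E
```

```text
[ 526.7708082  -405.43428849] [ 658.27363604 -216.50644832]
[9.19420327e-02 5.62432946e+02] 5.253121519545507 533.9309158263823
```

Emit:
apply_moves(steps=[[-1,[0,0.07,0],[0,0,0]],[-1,[0,0.13,0],[0,0,0]],[-1,[0,0.17,0],[0,0,0]],[-1,[0,0.19,0],[0,0,0]],[-1,[0,0.197,0],[0,0,0]]])

```text
t: 6.23
tool_pos: [580.5, -279.1, 6.1]
tool_rot: [-0.522, -0.475, 0.476, 0.524]
contact_force: [-11.2, 6.9, 21.3]
grip_width: 24.5
```

Emit:
apply_moves(steps=[[-1,[0,0.001,0],[0,0,0]],[-1,[0,0.002,0],[0,0,0]],[-1,[0,0.003,0],[0,0,0]],[-1,[0,0.003,0],[0,0,0]]])

```text
t: 6.57
tool_pos: [582.3, -281.1, 7.4]
tool_rot: [0.524, 0.476, -0.475, -0.523]
contact_force: [-0.3, 0.4, -1.7]
grip_width: 23.9
```

```bash
python3 -c "
from rig import bot; s=bot.sense(); print(s['tool_pos'],s['contact_force'],s['wrist_torque'],s['grip_width'])"
```

```text
[ 582.28077177 -281.06482824    7.37868272] [-0.25864583  0.40658864 -1.65017358] [0.02222015 0.06691417 0.05212218] 23.925815231173242
```

Emit:
apply_moves(steps=[[-1,[0,0.001,0],[0,0,0]],[-1,[0,0.001,0],[0,0,0]],[-1,[0,0.001,0],[0,0,0]]])

```text
t: 6.82
tool_pos: [581.9, -281.1, 6.3]
tool_rot: [0.524, 0.475, -0.475, -0.523]
contact_force: [0.3, 0.5, 2.9]
grip_width: 24.1
```

Emit:
apply_moves(steps=[[-1,[0,0.001,0],[0,0,0]],[-1,[0,0.001,0],[0,0,0]],[-1,[0,0.001,0],[0,0,0]]])

```text
t: 7.07
tool_pos: [581.9, -281.1, 6.2]
tool_rot: [0.524, 0.475, -0.475, -0.523]
contact_force: [-4.1, 1.3, 10.8]
grip_width: 24.0
```

Emit:
apply_moves(steps=[[-1,[0,0.001,0],[0,0,0]],[-1,[0,0.001,0],[0,0,0]],[-1,[0,0.001,0],[0,0,0]]])

```text
t: 7.32
tool_pos: [581.9, -281.1, 6.1]
tool_rot: [0.524, 0.475, -0.475, -0.523]
contact_force: [-6.0, 2.2, 18.7]
grip_width: 24.2
```

Emit:
apply_moves(steps=[[-1,[0,-0.001,0],[0,0,0]],[-1,[0,-0.001,0],[0,0,0]],[0.1,[0,-0.001,0],[0,0,0]],[0.1,[0,-0.001,0],[0,0,0]],[0.1,[0,-0.001,0],[0,0,0]]])

```text
t: 7.73
tool_pos: [581.6, -281.0, 5.4]
tool_rot: [0.523, 0.475, -0.475, -0.523]
contact_force: [0.7, -0.1, 0.6]
grip_width: 41.3
```

Emit:
apply_moves(steps=[[0.1,[0,0,0],[0,0,0]],[0.1,[0,0,0],[0,0,0]],[0.1,[0,0,0],[0,0,0]]])

```text
t: 7.98
tool_pos: [581.6, -280.9, 5.4]
tool_rot: [-0.523, -0.475, 0.475, 0.523]
contact_force: [0.0, -0.2, -0.8]
grip_width: 50.2
```

Emit:
apply_moves(steps=[[0.1,[0,-0.03,0],[0,0,0]],[0.1,[0,-0.1,0],[0,0,0]],[0.1,[0,-0.16,0],[0,0,0]],[0.1,[0,-0.2,0],[0,0,0]],[0.1,[0,-0.2,0],[0,0,0]]])

```text
t: 8.4
tool_pos: [584.0, -282.2, 111.1]
tool_rot: [0.526, 0.476, -0.475, -0.521]
contact_force: [0.4, -1.2, 1.1]
grip_width: 50.4
```

```bash
python3 snap.py w5
```

```text
8.55 [ 581.5 -280.8  105.7] [[0.096, 0.0, -0.995], [0.995, -0.0, 0.096], [-0.0, -1.0, -0.0]] [-0.49  0.44  1.89  0.    0.82 -1.96] 50.57507755611305 [-0.     0.025  0.009 -0.    -0.004 -0.001]
```

Emit:
apply_moves(steps=[[0.1,[0.199,0,0.097],[0,0.36,0]],[0.1,[0.199,0,0.097],[0,0.36,0]],[0.1,[0.199,0,0.097],[0,0.36,0]],[0.1,[0.199,0,0.097],[0,0.36,0]],[0.1,[0.199,0,0.097],[0,0.36,0]]])

```text
t: 9.02
tool_pos: [541.6, -175.5, 104.3]
tool_rot: [-0.635, -0.308, 0.309, 0.637]
contact_force: [0.4, 0.0, 0.5]
grip_width: 50.2
```

Emit:
apply_moves(steps=[[0.1,[0.116,0,0.189],[0,0.36,0]],[0.1,[0.116,0,0.189],[0,0.36,0]],[0.1,[0.116,0,0.189],[0,0.36,0]],[0.1,[0.116,0,0.189],[0,0.36,0]],[0.1,[0.116,0,0.189],[0,0.36,0]]])

```text
t: 9.43
tool_pos: [502.5, -71.8, 104.4]
tool_rot: [-0.697, -0.118, 0.12, 0.697]
contact_force: [0.4, -0.7, 0.5]
grip_width: 50.4
```

Emit:
apply_moves(steps=[[0.1,[-0.003,0,0.222],[0,0.364,0]],[0.1,[-0.003,0,0.222],[0,0.364,0]],[0.1,[-0.003,0,0.222],[0,0.364,0]],[0.1,[-0.003,0,0.222],[0,0.364,0]],[0.1,[-0.003,0,0.222],[0,0.364,0]]])

```text
t: 9.85
tool_pos: [463.6, 32.1, 104.5]
tool_rot: [0.702, -0.083, 0.081, -0.702]
contact_force: [0.5, 0.0, 0.3]
grip_width: 50.2
```

```bash
python3 snap.py w6; python3 meas.py w6
```

```text
10.0 [464.7  30.7 104.8] [[0.975, -0.001, 0.223], [-0.223, -0.0, 0.975], [-0.001, -1.0, -0.0]] [ 0.02  0.19  2.24 -0.    0.71  0.24] 50.13827990727224 [-0.012 -0.    -0.005 -0.001  0.001 -0.045]
mat z 166.74318287407698
obj med hsv [ 13.  23. 216.] ztop 40.4 rect (array([446.2, 130.3]), array([39.6, 38.2]), 71.1, array([447.1, 130.3])) topcircle [array([444.9, 132.1]), np.float64(18.7)] 2025
obj med hsv [  9.  29. 234.] ztop 30.7 rect (array([682.6,  62.7]), array([57.3, 57.5]), 54.7, array([678.9,  63.7])) topcircle [array([683.3,  63.1]), np.float64(29.9)] 4233
obj med hsv [ 13. 150. 227.] ztop 28.4 rect (array([460.7,  17.9]), array([49.2, 76.3]), 77.4, array([459.9,  13.4])) topcircle [array([457.7,   5.4]), np.float64(37.9)] 1918
obj med hsv [  6.   6. 184.] ztop 16.1 rect (array([654.7, -46.8]), array([19. , 16.2]), 76.9, array([655.4, -48.9])) topcircle [array([654.2, -49.1]), np.float64(8.5)] 82
```

View pics/w6.png

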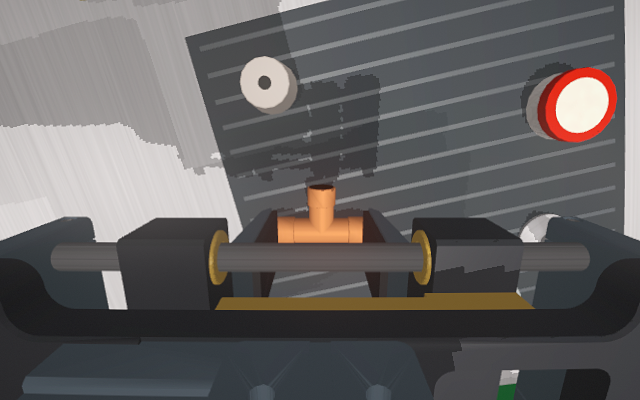

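Emit:
apply_moves(steps=[[0.1,[0,0.08,0],[0,0,0]],[0.1,[0,0.14,0],[0,0,0]],[0.1,[0,0.18,0],[0,0,0]],[0.1,[0,0.196,0],[0,0,0]],[0.1,[0,0.199,0],[0,0,0]]])

```text
t: 10.47
tool_pos: [464.1, 30.3, 4.4]
tool_rot: [0.703, -0.081, 0.079, -0.702]
contact_force: [0.1, 0.1, -0.3]
grip_width: 50.2
```

Emit:
apply_moves(steps=[[-1,[0,0,0],[0,0,0]],[-1,[0,0,0],[0,0,0]],[-1,[0,0,0],[0,0,0]],[-1,[0,0,0],[0,0,0]],[-1,[0,0,0],[0,0,0]]])

```text
t: 10.88
tool_pos: [465.8, 30.6, 6.7]
tool_rot: [-0.702, 0.08, -0.081, 0.703]
contact_force: [-0.0, -0.8, 4.6]
grip_width: 24.0
```

Emit:
apply_moves(steps=[[-1,[0,0,0],[0,0,0]],[-1,[0,0,0],[0,0,0]],[-1,[0,0,0],[0,0,0]],[-1,[0,0,0],[0,0,0]]])

```text
t: 11.22
tool_pos: [465.8, 30.6, 6.6]
tool_rot: [-0.702, 0.08, -0.081, 0.703]
contact_force: [-1.2, -1.1, 10.3]
grip_width: 23.9
```

Emit:
apply_moves(steps=[[-1,[0,-0.02,0],[0,0,0]],[-1,[0,-0.08,0],[0,0,0]],[-1,[0,-0.15,0],[0,0,0]],[-1,[0,-0.19,0],[0,0,0]],[-1,[0,-0.2,0],[0,0,0]]])

```text
t: 11.63
tool_pos: [466.9, 30.7, 109.7]
tool_rot: [-0.702, 0.079, -0.082, 0.703]
contact_force: [1.3, 0.2, -0.8]
grip_width: 24.0
```

```bash
python3 snap.py w7
```

```text
11.7833 [465.1  30.6 105.9] [[0.974, 0.001, 0.226], [-0.226, -0.0, 0.974], [0.001, -1.0, 0.0]] [ 0.02  0.19  2.24 -0.    0.71  0.24] 23.921050910907788 [ 0.001  0.034  0.011  0.    -0.006 -0.001]
```

Emit:
apply_moves(steps=[[-1,[0.2074,0,-0.333],[0,0,0]],[-1,[0.2074,0,-0.333],[0,0,0]],[-1,[0.2074,0,-0.333],[0,0,0]],[-1,[0.2074,0,-0.333],[0,0,0]],[-1,[0.2074,0,-0.333],[0,0,0]]])

```text
t: 12.25
tool_pos: [528.5, -157.8, 104.2]
tool_rot: [-0.702, 0.081, -0.08, 0.703]
contact_force: [1.0, 0.8, -0.9]
grip_width: 23.7
```

Emit:
apply_moves(steps=[[-1,[0.2074,0,-0.333],[0,-0.087,0]],[-1,[0.2074,0,-0.333],[0,-0.087,0]],[-1,[0.2074,0,-0.333],[0,-0.087,0]],[-1,[0.2074,0,-0.333],[0,-0.087,0]],[-1,[0.2074,0,-0.333],[0,-0.087,0]]])

```text
t: 12.67
tool_pos: [591.7, -343.5, 103.7]
tool_rot: [-0.706, 0.033, -0.032, 0.707]
contact_force: [0.2, 0.1, -1.0]
grip_width: 24.1
```

```bash
python3 snap.py w8
```

```text
12.8167 [ 591.2 -342.1  103.4] [[0.996, -0.002, 0.093], [-0.093, 0.001, 0.996], [-0.002, -1.0, 0.001]] [-0.56  0.49  1.81 -0.    0.85 -0.46] 23.766350481484633 [ 0.032 -0.031  0.051  0.     0.001  0.014]
```

View pics/w8.png

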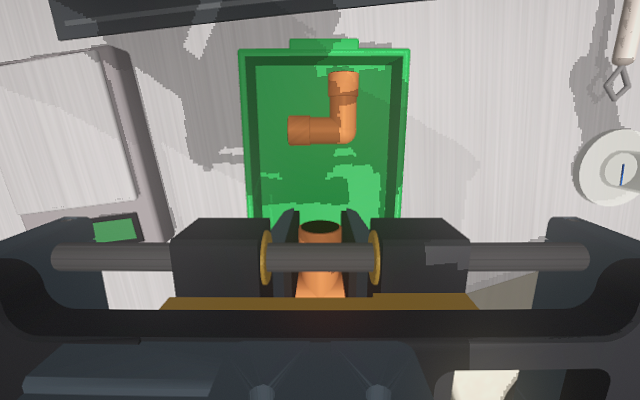

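Emit:
apply_moves(steps=[[-1,[0,0.07,0],[0,0,0]],[-1,[0,0.13,0],[0,0,0]],[-1,[0,0.17,0],[0,0,0]],[-1,[0,0.185,0],[0,0,0]],[-1,[0,0.19,0],[0,0,0]]])

```text
t: 13.28
tool_pos: [590.4, -338.9, 8.7]
tool_rot: [-0.706, 0.033, -0.031, 0.707]
contact_force: [0.4, -0.6, -1.3]
grip_width: 24.0
```

Emit:
apply_moves(steps=[[-1,[0,0.003,0],[0,0,0]],[-1,[0,0.005,0],[0,0,0]],[-1,[0,0.007,0],[0,0,0]],[-1,[0,0.008,0],[0,0,0]],[-1,[0,0.008,0],[0,0,0]]])

```text
t: 13.7
tool_pos: [592.3, -340.9, 7.7]
tool_rot: [0.707, -0.032, 0.033, -0.706]
contact_force: [-0.2, 0.6, -1.4]
grip_width: 24.2
```

Emit:
apply_moves(steps=[[-1,[0,0.001,0],[0,0,0]],[-1,[0,0.001,0],[0,0,0]],[-1,[0,0.001,0],[0,0,0]]])

```text
t: 13.95
tool_pos: [592.1, -340.8, 6.8]
tool_rot: [0.706, -0.032, 0.033, -0.706]
contact_force: [0.4, 0.7, 2.3]
grip_width: 24.0
```

Emit:
apply_moves(steps=[[-1,[0,0.001,0],[0,0,0]],[-1,[0,0.001,0],[0,0,0]],[-1,[0,0.001,0],[0,0,0]]])

```text
t: 14.2
tool_pos: [592.2, -340.8, 6.7]
tool_rot: [0.706, -0.032, 0.032, -0.706]
contact_force: [-1.6, 2.3, 10.9]
grip_width: 23.7
```

Emit:
apply_moves(steps=[[0.1,[0,0,0],[0,0,0]],[0.1,[0,0,0],[0,0,0]],[0.1,[0,0,0],[0,0,0]],[0.1,[0,0,0],[0,0,0]],[0.1,[0,0,0],[0,0,0]]])

```text
t: 14.62
tool_pos: [591.9, -340.6, 5.8]
tool_rot: [-0.706, 0.032, -0.032, 0.706]
contact_force: [0.0, 0.4, -0.1]
grip_width: 49.5
```

Emit:
apply_moves(steps=[[0.1,[0,-0.03,0],[0,0,0]],[0.1,[0,-0.1,0],[0,0,0]],[0.1,[0,-0.16,0],[0,0,0]],[0.1,[0,-0.2,0],[0,0,0]],[0.1,[0,-0.2,0],[0,0,0]]])

```text
t: 15.03
tool_pos: [594.2, -342.1, 111.8]
tool_rot: [0.708, -0.03, 0.034, -0.705]
contact_force: [0.9, -0.2, 0.8]
grip_width: 49.8
```

Emit:
apply_moves(steps=[[0.8,[-0.167,0,0.213],[0,0,0]],[0.8,[-0.167,0,0.213],[0,0,0]],[0.8,[-0.167,0,0.213],[0,0,0]],[0.8,[-0.167,0,0.213],[0,0,0]]])

```text
t: 15.37
tool_pos: [514.4, -222.9, 105.3]
tool_rot: [-0.706, 0.033, -0.031, 0.707]
contact_force: [-0.2, -0.2, -0.8]
grip_width: 74.3
```

Emit:
apply_moves(steps=[[0.8,[-0.167,0,0.213],[0,0,0]],[0.8,[-0.167,0,0.213],[0,0,0]],[0.8,[-0.167,0,0.213],[0,0,0]],[0.8,[-0.167,0,0.213],[0,0,0]]])

```text
t: 15.7
tool_pos: [441.0, -109.9, 105.4]
tool_rot: [-0.706, 0.033, -0.031, 0.707]
contact_force: [-0.0, -0.1, -0.6]
grip_width: 82.0
```

```bash
python3 snap.py w9; python3 meas.py w9|cut -c1-400
```

```text
15.85 [ 445.3 -113.1  106.4] [[0.996, 0.001, 0.09], [-0.09, -0.0, 0.996], [0.001, -1.0, -0.0]] [-0.3   0.18  2.26 -0.    0.71 -0.21] 81.6173879185436 [-0.024  0.023 -0.037 -0.    -0.004 -0.007]
mat z 64.19817497969495
obj med hsv [  6.   7. 130.] ztop 67.0 rect (array([661.2, -60. ]), array([40.2, 34.3]), 85.1, array([658.7, -58.3])) topcircle [array([663.8, -58.9]), np.float64(9.4)] 552
obj med hsv [ 60.   5. 123.] ztop 67.7 rect (array([576.1, -70. ]), array([50.7, 51.7]), 60.2, array([579.7, -70.1])) topcircle [array([576.3, -70. ]), np.float64(26.3)] 1191
obj med hsv [10.  6. 96.] ztop 54.7 rect (array([ 445.2, -112.4]), array([39.4, 38.9]), 45.8, array([ 445.2, -110. ])) topcircle [array([ 444.9, -113.5]), np.float64(19.0)] 1799
```

View pics/w9.png

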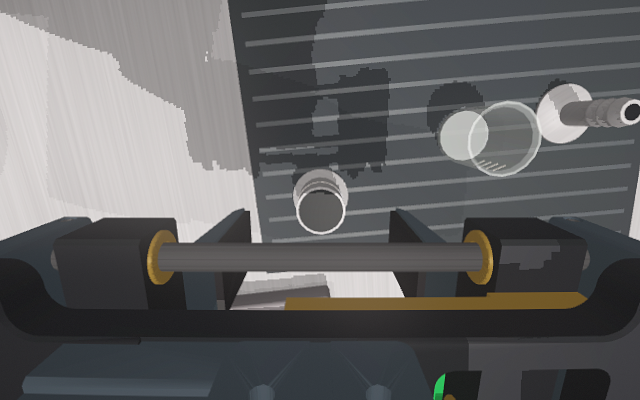

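Emit:
apply_moves(steps=[[0.8,[0,0.07,0],[0,0,0]],[0.8,[0,0.13,0],[0,0,0]],[0.8,[0,0.165,0],[0,0,0]],[0.8,[0,0.179,0],[0,0,0]],[0.8,[0,0.179,0],[0,0,0]]])

```text
t: 16.32
tool_pos: [444.9, -114.0, 15.2]
tool_rot: [-0.706, 0.033, -0.032, 0.707]
contact_force: [0.8, -0.2, 0.1]
grip_width: 82.1
```

Emit:
apply_moves(steps=[[-1,[0,0,0],[0,0,0]],[-1,[0,0,0],[0,0,0]],[-1,[0,0,0],[0,0,0]],[-1,[0,0,0],[0,0,0]],[-1,[0,0,0],[0,0,0]]])

```text
t: 16.73
tool_pos: [445.6, -113.5, 17.2]
tool_rot: [0.706, -0.032, 0.033, -0.706]
contact_force: [0.3, -0.2, -0.5]
grip_width: 52.2
```

Emit:
apply_moves(steps=[[-1,[0,0,0],[0,0,0]],[-1,[0,0,0],[0,0,0]],[-1,[0,0,0],[0,0,0]],[-1,[0,0,0],[0,0,0]],[-1,[0,0,0],[0,0,0]]])

```text
t: 17.15
tool_pos: [445.2, -113.3, 16.7]
tool_rot: [0.706, -0.032, 0.032, -0.706]
contact_force: [-1.9, 0.2, 7.5]
grip_width: 36.9
```

Emit:
apply_moves(steps=[[-1,[0,-0.02,0],[0,0,0]],[-1,[0,-0.08,0],[0,0,0]],[-1,[0,-0.15,0],[0,0,0]],[-1,[0,-0.19,0],[0,0,0]],[-1,[0,-0.2,0],[0,0,0]]])

```text
t: 17.57
tool_pos: [446.7, -113.8, 120.1]
tool_rot: [0.707, -0.031, 0.034, -0.706]
contact_force: [0.2, -0.6, -0.4]
grip_width: 37.3
```

Emit:
apply_moves(steps=[[-1,[0.053,0,0.317],[0,0,0]],[-1,[0.053,0,0.317],[0,0,0]],[-1,[0.053,0,0.317],[0,0,0]],[-1,[0.053,0,0.317],[0,0,0]],[-1,[0.053,0,0.317],[0,0,0]]])

```text
t: 17.98
tool_pos: [486.9, 46.5, 116.3]
tool_rot: [-0.706, 0.031, -0.031, 0.707]
contact_force: [0.8, -0.3, -1.5]
grip_width: 37.5
```

Emit:
apply_moves(steps=[[-1,[0.053,0,0.317],[0,0,0]],[-1,[0.053,0,0.317],[0,0,0]],[-1,[0.053,0,0.317],[0,0,0]],[-1,[0.053,0,0.317],[0,0,0]],[-1,[0.053,0,0.317],[0,0,0]]])

```text
t: 18.4
tool_pos: [528.1, 202.0, 116.3]
tool_rot: [-0.706, 0.031, -0.032, 0.707]
contact_force: [0.5, -1.2, -1.1]
grip_width: 37.2
```

Emit:
apply_moves(steps=[[-1,[0.053,0,0.317],[0,0,0]],[-1,[0.053,0,0.317],[0,0,0]],[-1,[0.053,0,0.317],[0,0,0]],[-1,[0.053,0,0.317],[0,0,0]],[-1,[0.053,0,0.317],[0,0,0]]])

```text
t: 18.82
tool_pos: [568.9, 357.6, 116.2]
tool_rot: [-0.706, 0.031, -0.032, 0.707]
contact_force: [-0.6, 0.7, -1.3]
grip_width: 37.4
```

```bash
python3 snap.py w10; python3 meas.py w10|tail -3
```

```text
18.9667 [566.9 352.1 115.5] [[0.996, -0.002, 0.091], [-0.091, -0.001, 0.996], [-0.001, -1.0, -0.001]] [ 0.52  0.45  1.84 -0.    0.85  0.61] 37.2169786118817 [-0.018 -0.016  0.018  0.001 -0.001  0.001]
mat z 3.6378029553459896
blue (array([567.8, 366.2]), array([ 87.1, 131.4]), 81.8, array([569.3, 383.6])) 40.0445455351348
yellow (array([388.7, 379.4]), array([ 54.2, 129.2]), 86.8, array([382.3, 387.9])) 39.850696079703056
```

View pics/w10.png

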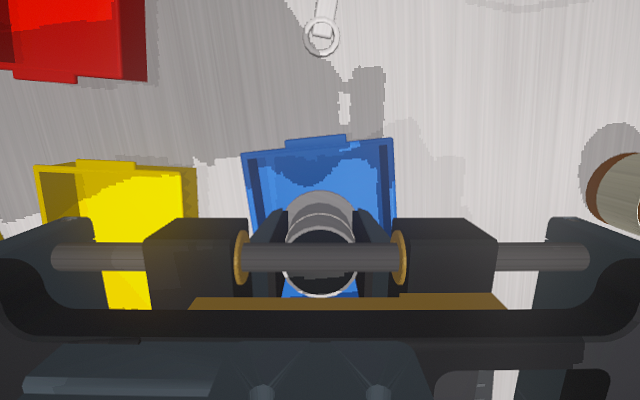

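Emit:
apply_moves(steps=[[-1,[0,0.07,0],[0,0,0]],[-1,[0,0.13,0],[0,0,0]],[-1,[0,0.17,0],[0,0,0]],[-1,[0,0.185,0],[0,0,0]],[-1,[0,0.19,0],[0,0,0]]])

```text
t: 19.43
tool_pos: [566.8, 351.3, 20.1]
tool_rot: [0.707, -0.034, 0.032, -0.706]
contact_force: [0.2, 0.6, -1.3]
grip_width: 37.5
```

Emit:
apply_moves(steps=[[-1,[0,0.003,0],[0,0,0]],[-1,[0,0.005,0],[0,0,0]],[-1,[0,0.007,0],[0,0,0]],[-1,[0,0.008,0],[0,0,0]],[-1,[0,0.008,0],[0,0,0]]])

```text
t: 19.85
tool_pos: [568.0, 353.1, 18.2]
tool_rot: [-0.706, 0.032, -0.033, 0.707]
contact_force: [0.5, 0.1, -1.0]
grip_width: 37.0
```

Emit:
apply_moves(steps=[[-1,[0,0.002,0],[0,0,0]],[-1,[0,0.002,0],[0,0,0]],[-1,[0,0.002,0],[0,0,0]]])

```text
t: 20.1
tool_pos: [567.9, 353.1, 16.7]
tool_rot: [-0.706, 0.032, -0.032, 0.706]
contact_force: [0.4, -0.0, 2.2]
grip_width: 37.7
```

Emit:
apply_moves(steps=[[-1,[0,0.001,0],[0,0,0]],[-1,[0,0.001,0],[0,0,0]],[0.25,[0,0.001,0],[0,0,0]],[0.25,[0,0.001,0],[0,0,0]],[0.25,[0,0.001,0],[0,0,0]]])

```text
t: 20.52
tool_pos: [567.7, 352.9, 15.9]
tool_rot: [0.706, -0.032, 0.032, -0.706]
contact_force: [0.2, -0.4, -0.9]
grip_width: 54.8
```

Emit:
apply_moves(steps=[[0.25,[0,0,0],[0,0,0]],[0.25,[0,0,0],[0,0,0]],[0.25,[0,0,0],[0,0,0]]])

```text
t: 20.77
tool_pos: [567.7, 352.9, 15.8]
tool_rot: [0.706, -0.032, 0.032, -0.706]
contact_force: [0.3, -0.3, 0.7]
grip_width: 56.8
```

Emit:
apply_moves(steps=[[0.25,[0,-0.02,0],[0,0,0]],[0.25,[0,-0.08,0],[0,0,0]],[0.25,[0,-0.15,0],[0,0,0]],[0.25,[0,-0.2,0],[0,0,0]],[0.25,[0,-0.2,0],[0,0,0]]])

```text
t: 21.18
tool_pos: [570.3, 354.5, 122.2]
tool_rot: [-0.705, 0.03, -0.035, 0.708]
contact_force: [0.6, 0.4, 1.5]
grip_width: 57.3
```

Emit:
apply_moves(steps=[[0,[0.089,0,-0.2675],[0,0,0]],[0,[0.089,0,-0.2675],[0,0,0]],[0,[0.089,0,-0.2675],[0,0,0]],[0,[0.089,0,-0.2675],[0,0,0]]])

```text
t: 21.52
tool_pos: [600.2, 211.9, 116.3]
tool_rot: [0.707, -0.033, 0.033, -0.706]
contact_force: [0.6, -0.3, -0.2]
grip_width: 45.9
```

Emit:
apply_moves(steps=[[0,[0.089,0,-0.2675],[0,0,0]],[0,[0.089,0,-0.2675],[0,0,0]],[0,[0.089,0,-0.2675],[0,0,0]],[0,[0.089,0,-0.2675],[0,0,0]]])

```text
t: 21.85
tool_pos: [632.7, 74.6, 116.4]
tool_rot: [0.706, -0.033, 0.033, -0.706]
contact_force: [-0.9, -0.4, -0.1]
grip_width: 45.5
```

Emit:
apply_moves(steps=[[0,[0.089,0,-0.2675],[0,0,0]],[0,[0.089,0,-0.2675],[0,0,0]],[0,[0.089,0,-0.2675],[0,0,0]],[0,[0.089,0,-0.2675],[0,0,0]]])

```text
t: 22.18
tool_pos: [665.0, -62.6, 116.4]
tool_rot: [0.706, -0.033, 0.033, -0.706]
contact_force: [-0.4, 0.0, 0.3]
grip_width: 45.3
```

```bash
python3 snap.py w11; python3 meas.py w11|cut -c1-400
```

```text
22.3333 [664.  -59.3 115.9] [[0.996, -0.0, 0.093], [-0.093, 0.0, 0.996], [-0.0, -1.0, 0.0]] [-0.12  0.45  1.84  0.    0.85 -0.03] 45.67907699262198 [ 0.038 -0.007  0.019  0.002 -0.     0.01 ]
mat z 177.33324952288112
obj med hsv [ 13.  32. 110.] ztop 39.5 rect (array([449.9, 116.4]), array([34.2, 11. ]), 13.3, array([452.3, 116.1])) topcircle [array([447.8, 116.6]), np.float64(10.1)] 181
obj med hsv [ 20.  26. 240.] ztop 30.7 rect (array([683.4,  62.3]), array([57.2, 57.3]), 37.3, array([683.4,  62.2])) topcircle [array([683.5,  62.4]), np.float64(29.1)] 4478
obj med hsv [  6.   7. 167.] ztop 67.3 rect (array([665.6, -56.1]), array([30.7, 39.2]), 84.0, array([665., -54.])) topcircle [array([664.9, -58.2]), np.float64(9.0)] 419
obj med hsv [ 45.   4. 185.] ztop 67.6 rect (array([579. , -64.3]), array([40.2, 47.9]), 48.4, array([585.8, -56.4])) topcircle [array([579.8, -61.6]), np.float64(23.6)] 257
yellow (array([865.7, -15.6]), array([129.8,  45.7]), 82.6, array([860. , -11.2])) 42.23622880343915
```

View pics/w11.png

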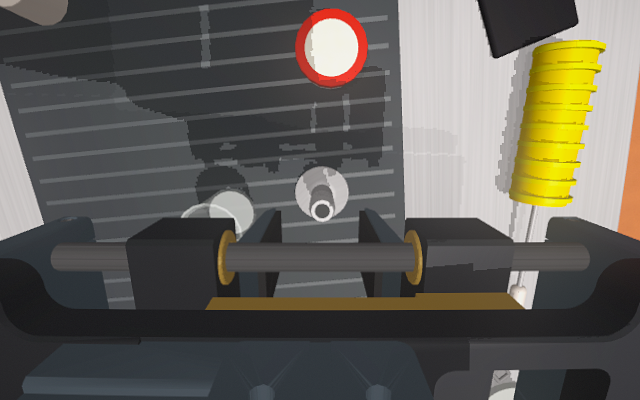

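Emit:
apply_moves(steps=[[0,[0,0.07,0],[0,0,0]],[0,[0,0.14,0],[0,0,0]],[0,[0,0.18,0],[0,0,0]],[0,[0,0.195,0],[0,0,0]],[0,[0,0.197,0],[0,0,0]]])

```text
t: 22.8
tool_pos: [662.8, -57.2, 15.9]
tool_rot: [-0.706, 0.033, -0.031, 0.706]
contact_force: [-0.3, -0.7, -0.2]
grip_width: 45.8
```

Emit:
apply_moves(steps=[[-1,[0,0,0],[0,0,0]],[-1,[0,0,0],[0,0,0]],[-1,[0,0,0],[0,0,0]],[-1,[0,0,0],[0,0,0]],[-1,[0,0,0],[0,0,0]]])

```text
t: 23.22
tool_pos: [664.8, -58.9, 18.7]
tool_rot: [0.706, -0.032, 0.033, -0.706]
contact_force: [-1.2, 2.0, 6.7]
grip_width: 19.7
```

Emit:
apply_moves(steps=[[-1,[0,0,0],[0,0,0]],[-1,[0,0,0],[0,0,0]],[-1,[0,0,0],[0,0,0]],[-1,[0,0,0],[0,0,0]]])

```text
t: 23.55
tool_pos: [664.9, -58.9, 18.7]
tool_rot: [-0.706, 0.032, -0.033, 0.706]
contact_force: [-0.1, 1.9, 8.6]
grip_width: 19.4
```

Emit:
apply_moves(steps=[[-1,[0,-0.02,0],[0,0,0]],[-1,[0,-0.08,0],[0,0,0]],[-1,[0,-0.15,0],[0,0,0]],[-1,[0,-0.19,0],[0,0,0]],[-1,[0,-0.2,0],[0,0,0]]])

```text
t: 23.97
tool_pos: [665.9, -59.1, 122.0]
tool_rot: [0.707, -0.031, 0.034, -0.706]
contact_force: [0.6, -0.2, -1.1]
grip_width: 19.3
```

```bash
python3 snap.py w12; python3 -c "
import cv2; p=cv2.imread('pics/w12.png'); cv2.imwrite('pics/w12c.png',cv2.resize(p[130:310,200:440],None,fx=2,fy=2))"
```

```text
24.1167 [663.6 -58.8 117.2] [[0.996, -0.0, 0.091], [-0.091, -0.0, 0.996], [-0.0, -1.0, -0.0]] [-0.12  0.45  1.84 -0.    0.85 -0.03] 19.311302058991625 [-0.001  0.027  0.012  0.002 -0.004 -0.001]
```

View pics/w12c.png

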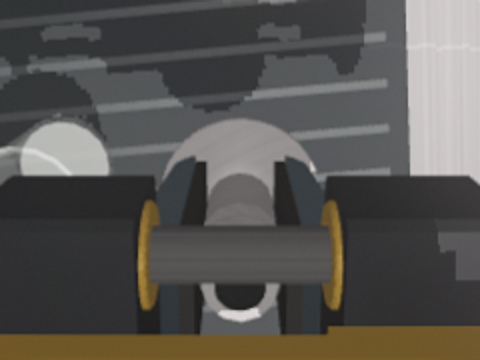

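Emit:
apply_moves(steps=[[-1,[0.074,0,0.34],[0,0,0]],[-1,[0.074,0,0.34],[0,0,0]],[-1,[0.074,0,0.34],[0,0,0]],[-1,[0.074,0,0.34],[0,0,0]],[-1,[0.074,0,0.34],[0,0,0]]])

```text
t: 24.58
tool_pos: [716.7, 112.3, 115.6]
tool_rot: [-0.706, 0.032, -0.031, 0.707]
contact_force: [-0.1, 0.7, -1.7]
grip_width: 19.5
```

Emit:
apply_moves(steps=[[-1,[-0.162,0,0.152],[0,0,0]],[-1,[-0.162,0,0.152],[0,0,0]],[-1,[-0.162,0,0.152],[0,0,0]],[-1,[-0.162,0,0.152],[0,0,0]]])

```text
t: 24.92
tool_pos: [638.1, 192.8, 115.1]
tool_rot: [0.707, -0.033, 0.03, -0.706]
contact_force: [-0.1, 0.3, -2.3]
grip_width: 19.4
```

Emit:
apply_moves(steps=[[-1,[-0.162,0,0.152],[0,0,0]],[-1,[-0.162,0,0.152],[0,0,0]],[-1,[-0.162,0,0.152],[0,0,0]],[-1,[-0.162,0,0.152],[0,0,0]]])

```text
t: 25.25
tool_pos: [565.2, 275.3, 115.7]
tool_rot: [0.707, -0.033, 0.03, -0.706]
contact_force: [-0.2, 0.5, -2.0]
grip_width: 19.6
```

```bash
python3 snap.py w13; python3 meas.py w13|tail -3; python3 - <<'E'
from meas import *
p,d,c,m,T=load("w13"); k=(d>0)&(c[...,2]>46)&(c[...,2]<65)&(abs(c[...,0]-568)<50)&(abs(c[...,1]-353)<40)
P=c[k]; print(cv2.minEnclosingCircle(np.float32(P[:,:2])), np.percentile(P[:,2],[50,98]))
E
```

```text
25.4 [568.9 272.8 116.5] [[0.996, -0.001, 0.091], [-0.091, -0.001, 0.996], [-0.001, -1.0, -0.001]] [ 0.41  0.4   1.91 -0.    0.83  0.5 ] 19.421993517921273 [-0.02  -0.001 -0.009 -0.     0.001 -0.001]
blue (array([568., 330.]), array([124.4, 154.8]), 0.6, array([569.7, 360.3])) 39.73832474203776
yellow (array([382.3, 329.9]), array([150.8, 126.7]), 81.7, array([377.6, 352.7])) 39.47760043593695
yellow (array([397.3, 220.4]), array([ 9.3, 65. ]), 85.6, array([392.9, 221.7])) 40.21419424808707
((567.1117553710938, 353.1385498046875), 19.102811813354492) [53.39811896 54.82625144]
```

View pics/w13.png

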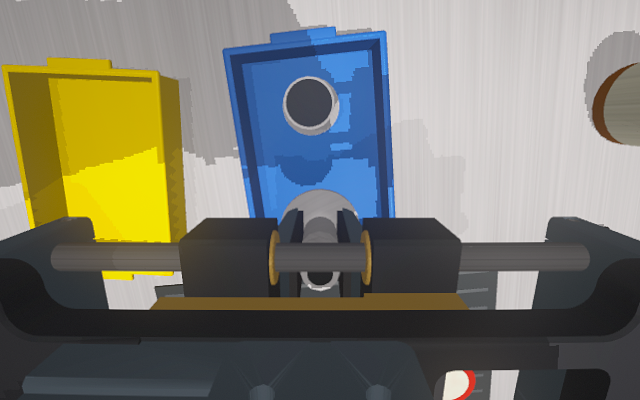

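Emit:
apply_moves(steps=[[-1,[0,0.07,0],[0,0,0]],[-1,[0,0.13,0],[0,0,0]],[-1,[0,0.17,0],[0,0,0]],[-1,[0,0.185,0],[0,0,0]],[-1,[0,0.188,0],[0,0,0]]])

```text
t: 25.87
tool_pos: [568.6, 272.0, 21.6]
tool_rot: [0.707, -0.034, 0.032, -0.706]
contact_force: [1.3, -0.1, -1.8]
grip_width: 19.4
```

Emit:
apply_moves(steps=[[-1,[0,0.003,0],[0,0,0]],[-1,[0,0.004,0],[0,0,0]],[-1,[0,0.006,0],[0,0,0]],[-1,[0,0.006,0],[0,0,0]],[-1,[0,0.006,0],[0,0,0]]])

```text
t: 26.28
tool_pos: [569.3, 273.4, 21.2]
tool_rot: [-0.706, 0.032, -0.033, 0.707]
contact_force: [0.2, -0.3, -2.5]
grip_width: 19.2
```

Emit:
apply_moves(steps=[[-1,[0,0.002,0],[0,0,0]],[-1,[0,0.002,0],[0,0,0]],[-1,[0,0.002,0],[0,0,0]]])

```text
t: 26.53
tool_pos: [568.9, 273.3, 19.5]
tool_rot: [-0.706, 0.032, -0.032, 0.706]
contact_force: [-0.4, 0.0, -2.4]
grip_width: 19.2
```

Emit:
apply_moves(steps=[[-1,[0,0.002,0],[0,0,0]],[-1,[0,0.002,0],[0,0,0]],[-1,[0,0.002,0],[0,0,0]]])

```text
t: 26.78
tool_pos: [569.0, 273.3, 18.7]
tool_rot: [-0.706, 0.032, -0.032, 0.706]
contact_force: [-0.5, 0.7, 4.4]
grip_width: 19.8
```

Emit:
apply_moves(steps=[[0,[0,0,0],[0,0,0]],[0,[0,0,0],[0,0,0]],[0,[0,0,0],[0,0,0]],[0,[0,0,0],[0,0,0]],[0,[0,0,0],[0,0,0]]])

```text
t: 27.2
tool_pos: [568.9, 273.2, 18.3]
tool_rot: [0.706, -0.032, 0.032, -0.706]
contact_force: [-0.4, -0.2, -0.1]
grip_width: 45.5
```

Emit:
apply_moves(steps=[[0,[0,-0.02,0],[0,0,0]],[0,[0,-0.08,0],[0,0,0]],[0,[0,-0.15,0],[0,0,0]],[0,[0,-0.2,0],[0,0,0]],[0,[0,-0.2,0],[0,0,0]]])

```text
t: 27.62
tool_pos: [571.6, 274.4, 124.4]
tool_rot: [-0.705, 0.03, -0.035, 0.708]
contact_force: [2.1, 0.2, 0.9]
grip_width: 45.4
```

Emit:
apply_moves(steps=[[0.6,[-0.221,0,-0.304],[0,0,0]],[0.6,[-0.221,0,-0.304],[0,0,0]],[0.6,[-0.221,0,-0.304],[0,0,0]],[0.6,[-0.221,0,-0.304],[0,0,0]],[0.6,[-0.221,0,-0.304],[0,0,0]]])

```text
t: 28.03
tool_pos: [441.2, 129.6, 117.9]
tool_rot: [0.707, -0.033, 0.032, -0.706]
contact_force: [0.2, 1.1, -0.2]
grip_width: 72.3
```

```bash
python3 snap.py w14; python3 meas.py w14
```

```text
28.1833 [444.2 131.1 118.7] [[0.996, 0.0, 0.093], [-0.093, 0.0, 0.996], [0.0, -1.0, 0.0]] [ 0.24  0.16  2.25 -0.    0.74  0.33] 72.8446198281109 [ 0.024  0.03  -0.053  0.002 -0.002  0.011]
mat z 217.5822776353698
obj med hsv [ 25.   9. 246.] ztop 40.5 rect (array([444.9, 134.1]), array([39.1, 38.6]), 39.9, array([445.1, 135.6])) topcircle [array([444.8, 132.2]), np.float64(18.6)] 1409
obj med hsv [  2. 189. 134.] ztop 30.3 rect (array([690.7,  86.7]), array([ 7.4, 36.6]), 73.6, array([688.1,  88.1])) topcircle [array([692.9,  84.5]), np.float64(15.8)] 119
blue (array([568.4, 247.4]), array([ 58.6, 128. ]), 86.6, array([572.3, 238.6])) 39.77663244026398
yellow (array([223.5, 301.5]), array([41.7, 10.8]), 14.3, array([222.3, 301.8])) 31.125812229324623
yellow (array([371.7, 256.2]), array([ 77. , 125.1]), 82.8, array([363.1, 245.8])) 39.81567186863293
```

Emit:
apply_moves(steps=[[0.6,[0,0.08,0],[0,0,0]],[0.6,[0,0.15,0],[0,0,0]],[0.6,[0,0.2,0],[0,0,0]],[0.6,[0,0.217,0],[0,0,0]],[0.6,[0,0.22,0],[0,0,0]]])

```text
t: 28.65
tool_pos: [444.6, 132.3, 6.9]
tool_rot: [0.707, -0.033, 0.031, -0.706]
contact_force: [-0.2, -0.3, 0.1]
grip_width: 73.2
```

Emit:
apply_moves(steps=[[-1,[0,0,0],[0,0,0]],[-1,[0,0,0],[0,0,0]],[-1,[0,0,0],[0,0,0]],[-1,[0,0,0],[0,0,0]],[-1,[0,0,0],[0,0,0]]], force=15)

```text
t: 29.07
tool_pos: [445.6, 132.1, 9.3]
tool_rot: [-0.706, 0.032, -0.033, 0.707]
contact_force: [0.2, -0.8, -0.6]
grip_width: 42.3
```

Emit:
apply_moves(steps=[[-1,[0,0,0],[0,0,0]],[-1,[0,0,0],[0,0,0]],[-1,[0,0,0],[0,0,0]],[-1,[0,0,0],[0,0,0]]])

```text
t: 29.4
tool_pos: [445.6, 132.1, 9.2]
tool_rot: [-0.706, 0.032, -0.033, 0.707]
contact_force: [-1.0, -0.0, 10.2]
grip_width: 41.2
```

Emit:
apply_moves(steps=[[-1,[0,-0.02,0],[0,0,0]],[-1,[0,-0.08,0],[0,0,0]],[-1,[0,-0.15,0],[0,0,0]],[-1,[0,-0.19,0],[0,0,0]],[-1,[0,-0.2,0],[0,0,0]]])

```text
t: 29.82
tool_pos: [446.7, 132.4, 112.2]
tool_rot: [-0.706, 0.031, -0.034, 0.707]
contact_force: [1.1, 0.5, 0.2]
grip_width: 41.4
```

Emit:
apply_moves(steps=[[-1,[-0.162,0,0.346],[0,0,0]],[-1,[-0.162,0,0.346],[0,0,0]],[-1,[-0.162,0,0.346],[0,0,0]],[-1,[-0.162,0,0.346],[0,0,0]],[-1,[-0.162,0,0.346],[0,0,0]]])

```text
t: 30.23
tool_pos: [378.5, 314.2, 108.3]
tool_rot: [-0.706, 0.032, -0.032, 0.706]
contact_force: [0.8, -0.0, -0.0]
grip_width: 41.3
```

```bash
python3 snap.py w15; python3 meas.py w15|tail -3
```

```text
30.3833 [379.2 312.6 108. ] [[0.996, -0.001, 0.089], [-0.089, -0.0, 0.996], [-0.0, -1.0, -0.0]] [ 0.64  0.22  2.19 -0.    0.73  0.73] 41.20110241355115 [-0.049 -0.007  0.016 -0.002  0.004 -0.024]
yellow (array([185.4, 364.6]), array([ 98.6, 146. ]), 7.6, array([189.4, 380.2])) 31.247742772430428
yellow (array([384.2, 343.9]), array([122.3, 124.6]), 82.1, array([388.3, 368. ])) 39.89279288185671
yellow (array([370.9, 229.7]), array([ 3.9, 75.7]), 82.5, array([367.7, 230.4])) 35.974261955010874
```

View pics/w15.png

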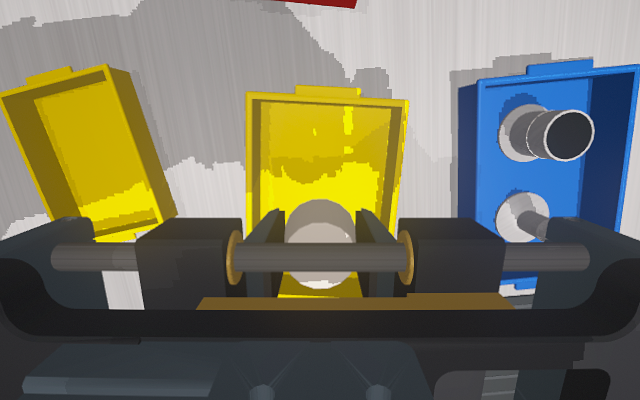

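Emit:
apply_moves(steps=[[-1,[0,0.07,0],[0,0,0]],[-1,[0,0.13,0],[0,0,0]],[-1,[0,0.17,0],[0,0,0]],[-1,[0,0.185,0],[0,0,0]],[-1,[0,0.188,0],[0,0,0]]])

```text
t: 30.85
tool_pos: [379.6, 310.1, 13.1]
tool_rot: [0.707, -0.034, 0.032, -0.706]
contact_force: [-0.3, 0.4, -0.6]
grip_width: 41.3
```

Emit:
apply_moves(steps=[[-1,[0,0.003,0],[0,0,0]],[-1,[0,0.005,0],[0,0,0]],[-1,[0,0.006,0],[0,0,0]],[-1,[0,0.008,0],[0,0,0]],[-1,[0,0.008,0],[0,0,0]]])

```text
t: 31.27
tool_pos: [380.5, 311.9, 11.0]
tool_rot: [-0.706, 0.032, -0.033, 0.707]
contact_force: [-0.2, -0.9, -0.1]
grip_width: 41.3
```

Emit:
apply_moves(steps=[[-1,[0,0.002,0],[0,0,0]],[-1,[0,0.002,0],[0,0,0]],[-1,[0,0.002,0],[0,0,0]]])

```text
t: 31.52
tool_pos: [380.1, 311.7, 9.5]
tool_rot: [-0.706, 0.032, -0.032, 0.706]
contact_force: [-0.2, -0.9, -0.0]
grip_width: 41.2
```

Emit:
apply_moves(steps=[[-1,[0,0.002,0],[0,0,0]],[-1,[0,0.002,0],[0,0,0]],[-1,[0,0.002,0],[0,0,0]]])

```text
t: 31.77
tool_pos: [380.2, 311.8, 8.9]
tool_rot: [0.706, -0.032, 0.032, -0.706]
contact_force: [-3.7, -1.2, 13.5]
grip_width: 41.3
```

Emit:
apply_moves(steps=[[0.4,[0,0,0],[0,0,0]],[0.4,[0,0,0],[0,0,0]],[0.4,[0,0,0],[0,0,0]],[0.4,[0,0,0],[0,0,0]],[0.4,[0,0,0],[0,0,0]]])

```text
t: 32.18
tool_pos: [380.1, 311.6, 8.4]
tool_rot: [0.706, -0.032, 0.032, -0.706]
contact_force: [0.1, 0.9, -0.1]
grip_width: 63.8
```

Emit:
apply_moves(steps=[[0.4,[0,-0.02,0],[0,0,0]],[0.4,[0,-0.08,0],[0,0,0]],[0.4,[0,-0.15,0],[0,0,0]],[0.4,[0,-0.2,0],[0,0,0]],[0.4,[0,-0.2,0],[0,0,0]]])

```text
t: 32.6
tool_pos: [382.3, 313.3, 113.6]
tool_rot: [-0.705, 0.03, -0.034, 0.708]
contact_force: [0.4, 1.4, 1.5]
grip_width: 63.9
```

Emit:
apply_moves(steps=[[0.4,[0.163,-0.2,-0.137],[0,0,0]],[0.4,[0.163,-0.2,-0.137],[0,0,0]],[0.4,[0.163,-0.2,-0.137],[0,0,0]],[0.4,[0.163,-0.2,-0.137],[0,0,0]],[0.4,[0.163,-0.2,-0.137],[0,0,0]]])

```text
t: 33.02
tool_pos: [458.3, 235.0, 212.3]
tool_rot: [-0.706, 0.031, -0.035, 0.707]
contact_force: [-0.4, -0.6, 0.2]
grip_width: 63.6
```

Emit:
apply_moves(steps=[[0.4,[0.163,-0.2,-0.137],[0,0,0]],[0.4,[0.163,-0.2,-0.137],[0,0,0]],[0.4,[0.163,-0.2,-0.137],[0,0,0]],[0.4,[0.163,-0.2,-0.137],[0,0,0]],[0.4,[0.163,-0.2,-0.137],[0,0,0]]])

```text
t: 33.43
tool_pos: [532.4, 159.3, 311.3]
tool_rot: [-0.706, 0.032, -0.034, 0.707]
contact_force: [0.2, 0.2, 0.2]
grip_width: 63.7
```

```bash
python3 snap.py w16; python3 - <<'E'
from h import *
a=np.load("w16.npz")["p"]; p,d=bot.snapshot("top"); q,e=bot.snapshot("scene")
cv2.imwrite("pics/final.png",cv2.resize(np.hstack([p[80:300,200:520],q[80:300,150:470]]),(800,275))[:,:,::-1])
np.savez("topf.npz",p=p,d=d)
E
python3 meas.py topf top
```

```text
33.5833 [528.6 160.7 306.9] [[0.996, -0.002, 0.091], [-0.091, -0.0, 0.996], [-0.002, -1.0, -0.001]] [0.25 0.04 1.97 0.   1.14 0.34] 63.854898568087044 [ 0.011  0.005  0.01  -0.     0.002 -0.002]
mat z 6.708663969269992
obj med hsv [ 21.  24. 206.] ztop 36.3 rect (array([688.,  58.]), array([65. , 45.4]), 7.7, array([683.3,  59. ])) topcircle [array([682.7,  62.2]), np.float64(27.6)] 54
obj med hsv [110.   13.  105.5] ztop 71.6 rect (array([580.4, -73. ]), array([48.5, 62.7]), 45.1, array([578.4, -70.4])) topcircle [array([575.8, -68.7]), np.float64(25.4)] 27
green (array([ 595.2, -308.6]), array([188.3, 126.2]), 84.0, array([ 594.1, -312.7])) 39.61198500833132
blue (array([567.9, 328.8]), array([125. , 161.8]), 1.0, array([566.1, 356.9])) 39.97931713017704
yellow (array([865.2, -13.7]), array([127.4,  46.2]), 82.7, array([861.8, -13.4])) 41.778060537193596
yellow (array([379.7, 314. ]), array([188.2, 124.8]), 81.9, array([381.6, 330.6])) 40.53821474739766
yellow (array([163.1, 320.9]), array([ 57.6, 111.4]), 49.7, array([169.7, 316.3])) 32.8455486848693
```

View pics/w16.png

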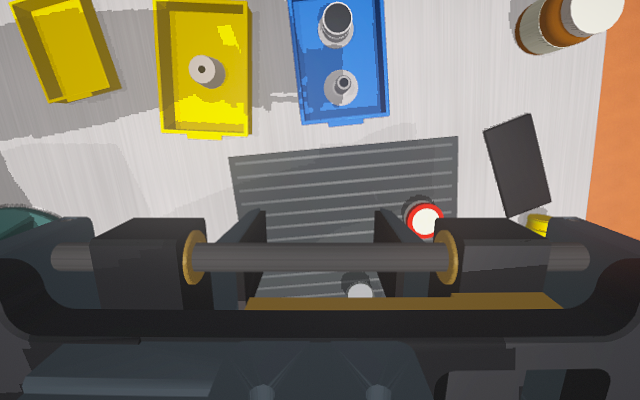

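View pics/final.png

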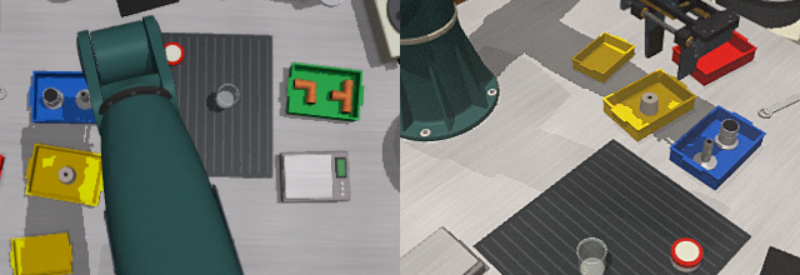

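Everything is in place: the elbow and tee lie flat and apart in green, the ferrule and tail stand apart in blue, and the bung stands in the large yellow tub. The beaker and tin are where they were.

```bash
python3 -c "
from rig import bot; print(bot.hand_in())"
```

```text
the job is handed in; nothing more can be done
None
```

I sorted all five fittings in the order you listed and handed the job in at about 34 s. The elbow and tee are in the green tub, the ferrule and hose tail in the blue one, and the bung in the larger yellow one. Each was lowered until the force reading showed it touching the tub floor, and only then released.

- **Last checks:** The final overhead, scene and wrist pictures show the elbow and tee flat with a clear gap. The ferrule and hose tail stand apart in the blue tub, and the bung stands on its wide end. The beaker and grease tin still measure where they stood, within about 2 mm. The gripper was empty and clear of everything.
- **Contact forces:** The elbow touched the floor a little early, with a brief reading of about 25 N. Its final set-down pressed at about 20 N, and the others stayed under 15 N.
- **A slip on the way:** I got one direction wrong while carrying the hose tail. It took a detour at a safe height and touched nothing.
- **What I checked less closely:** The green tub was checked at the end only from the overhead camera, not from close by.

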